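Clear the tamping station and dock the portafilter

TASK

The tamper has been left in the seat of the wooden tamping station: lift it out and stand it upright on the counter beside the station. Then turn the upside-down portafilter over, lay it right way up on the counter and let go, take it again and lower it gently into the station's seat until it sits fully down and level, with its handle out through the notch. Do not disturb the cups or the sugar shaker.

Things in the scene. Friction and masses are not known exactly. Their poses are not given: they have to be found in the camera images.
- station: Fixed dark wooden tamping station, 40 mm high. Origin on the counter under the centre of its round seat. The block reaches 50 mm to -x (notched front), 62 mm to +x, 58 mm to +y and -y. A notch 24 mm wide, as deep as the seat, runs from the seat along -x out through the front.
- seat (a point): Centre of the floor of the station's seat: an open-topped round well 77 mm wide, floor 16 mm and rim 40 mm above the counter. Axes as the station.
- tamper: Loose coffee tamper, 90 mm tall, 0.35 kg: steel foot 58 mm wide, 20 mm high; neck 22 mm wide; pale wooden knob 34 mm wide from 52 mm up to the top. Origin at the centre of its underside, z up its axis. Starts upright in the station's seat.
- portafilter: Loose bottomless portafilter, 200 mm, 0.34 kg; starts mouth down. Steel head 70 mm wide, 38 mm high. Origin: centre of the head's underside (side with fine holes); z points out of the mouth; handle along -x, its axis 19 mm from the underside: neck 14 mm thick at x -32 to -58 mm, black round handle 26 mm thick at -58 to -165 mm. Two lugs at the rim reach 41 mm along +y, -y. Mass centre at x -24 mm.
- handle_end (a point): Free end of the portafilter's handle, 165 mm from the head's centre. Pinched lightly (5 to 12 N) across the round handle 10 to 20 mm from here and raised, the portafilter swings between the pads until the head hangs straight down; even at 40 N the head sags there. Gripped at 40 to 50 N where the handle begins (72 mm from the head's centre) it stays nearly level.
- espresso_cup_1: White espresso cup, 62 mm wide, 89 mm with its handle (towards its -y), 52 mm high; bystander. Origin under the middle of the 89 mm.
- espresso_cup_2: White espresso cup, 62 mm wide, 89 mm with its handle (towards its -y), 52 mm high; bystander. Origin under the middle of the 89 mm.
- sugar_shaker: Glass sugar shaker, 44 mm wide, 90 mm high, origin at the centre of its underside; bystander.
- juice_cup: Clear cup of juice with a domed lid, 81 mm wide, 117 mm high, origin at the centre of its underside; bystander at the left.
- receipt_printer: Fixed black receipt printer, 161 mm along its x, 140 mm along its y, 105 mm high, standing between the left and the right part of the counter. Origin under its centre; its front faces its -x. Also fixed, at the far left, is a touch screen whose lower edge (280 mm long, 95 mm high, middle near x 0.64, y 0.41 m) overhangs the back of the counter.
- case_front (a point): Middle of the lower front edge of a fixed glass cake case, 425 mm high, behind the right part of the counter. This edge runs from x 0.57, y 0.26 to x 0.74, y -0.36 m, with shelf edges above it at 210, 320 and 421 mm: keep hand and wrist clear, cross the counter nearer the robot (x about 0.4). The counter's front edge runs parallel to it, about 0.22 m nearer the robot.

How it is judged:
By the outcome, as a careful person would: the job done as asked, in the order asked, and still so for the second after the job is handed in, with the robot touching nothing.
It also fails if it takes over 72 s, if anything falls off the work surface, if the arm or the gripper's body presses on something with over 40 N, if the wrist force passes 120 N, or if a joint passes its speed limit or range.

ROBOT

A 6-joint arm with a two-finger parallel gripper is mounted at the origin on a cart in front of the work surface, level with it; the furniture and walls round the work are solid. World frame = base frame: x ahead of the robot, y to its left, z up, the work surface at z = 0. Lengths are in m, angles in rad, forces in N, time in s.
With the tool pointing down it reaches from about 0.35 to 0.775 m from the base axis. Payload 5.5 kg.
Tool frame: the origin (TCP) lies at the very end of the fingers, on their centre line; the grasp point (between the pads) lies env.hold_point_z behind it (env.hold_point_z is the distance from the TCP to the grasp point, in m); z points along the fingers, y is the line along which they close (so a half turn about z gives the same grasp; the last joint's range is limited). The gripper opens to 85 mm and grips with 20 to 120 N. Pads are 22 mm wide; open, the fingers measure 114 mm over their backs; the gripper's body (76 mm by 85 mm) begins 54 mm behind the grasp point. The pads swing forward as they close: fully open they stand 13 mm farther back than shut.
Start: joints at [1.056, 0.313, 0.046, 1.304, 0, 1.431], TCP at [0.211, 0.535, 0.231] pointing down, gripper open.
Joint ranges: [-2.76, 2.76], [-0.86, 1.69], [-1.03, 1.26], [-2.2, 2.34], [-1.47, 1.5], [-3.14, 3.14]. Speed limits (rad/s): [2.57, 2.57, 3.14, 3.14, 3.14, 3.14].

INTERFACE

Orientations are given as a unit quaternion [w, x, y, z].
In Python, from workcell import env gives the robot as it stands.
- The arm moves only by the tool carry_out, never from a script. Its argument "steps" is a list of rows, each a list of 3 entries, a list of its own where there are three numbers: the turn, a rotation vector about the tool's x, y, z in degrees, then the shift along the tool's x, y, z in cm, then the closure in counts, from 0 (fully open) to 255 (shut). A call has exactly 8 rows; each row is the pose to reach, as a shift and turn from the pose commanded when the call began, along the tool's axes at that moment; what a row does not reach only later rows make up. A row lasts 1/8 s, in which the tool goes at most 62.5 mm and 10.7 degrees, less where a joint would pass 70% of its speed; a pose out of reach is approached as far as the arm can. A call with a gripper value outside its range is refused whole. The fingers move at their own pace and stop on an object; "force" is the grip in N (left out, the last holds). Time passes only in rows, so rows that repeat a pose let the fingers close, or fill a call up. It gives the time, the measured TCP pose, the force, the opening and the grip force at its end, in the units of the state.
- env.get_state(): the state, without advancing time (a new reading comes with each control period).
- env.read_camera(name): name is "scene" or "top"; returns (picture, depth): 480x640x3 uint8, red, green, blue; 480x640 float32, m along the optical axis (not along the pixel's ray), 0 where there is no reading.
- env.get_calibration(name): a dict with "fx", "fy", "cx", "cy" (pixels), "origin" and "orientation" of the camera in the world. Camera axes: x right, y up, looking along -z (the intrinsics and any distortion apply to the point x, -y, -z); pixel columns grow to the right and rows downward; lengths in m; the calibration is good to about 2 mm. A picture is of the moment at which its call begins. get_calibration takes no time and is no camera call.
- env.hand_in(): hands the job in; it is judged then, once.
The state is a dict: "clock": time; "joint_pos": joint angles; "qvel": joint speeds; "tau": joint torques, N m; "tcp_pos": TCP position; "orientation": TCP orientation; "wrist_force": force on the tool from outside, world axes, zero at the start; "ft_torque": the same for the moment, N m; "finger_gap": finger opening in m; "grip_force": force on a finger pad.
Only numpy, scipy, OpenCV 4.12 (cv2) and the standard library are available. Lean on these libraries where they do the work, as an engineer would, in place of code of your own. Each camera call takes 0.05 s, during which the arm holds its last target. There are 200 camera calls.

## Working session

There is one attempt and no reset: what is moved stays moved. The work goes in short steps, Python scripts to look and compute and a tool call to move; the robot and the scene stay as the last step left them, time stands still between calls to the robot, and variables do not carry over. Pictures are saved under pics/ and viewed, at most 10 in all, crops included, and the job is handed in when it is done.

Besides the shell and the picture viewer there is one more tool, called after "Emit:" by a JSON object that holds its "method" and its "body". carry_out: Moves the arm, as the interface text tells. Its arguments: {"type":"object","properties":{"steps":{"type":"array","items":{"type":"array"}},"force":{"type":"number"}},"required":["steps"]}

```bash
ls; mkdir -p pics; cat > h.py <<'E'
import numpy as np, cv2
from scipy.spatial.transform import Rotation as R
from workcell import env
def rot(q): return R.from_quat([q[1],q[2],q[3],q[0]])
def look(name):
    p,d=env.read_camera(name); return p,d
def cloud(name,d):
    c=env.get_calibration(name); v,u=np.mgrid[0:480,0:640]
    P=np.stack([(u-c['cx'])/c['fx']*d,-(v-c['cy'])/c['fy']*d,-d],-1)
    W=rot(c['orientation']).apply(P.reshape(-1,3)).reshape(480,640,3)+np.array(c['origin'])
    W[d==0]=np.nan; return W
E
python3 - <<'E'
from h import *
for n in ['scene','top']:
    p,d=look(n); cv2.imwrite(f'pics/{n}0.png',p[:,:,::-1]); np.savez(f'{n}0.npz',p=p,d=d)
    print(env.get_calibration(n))
print(env.hold_point_z, env.get_state())
E
```

```text
pics
{'fx': 447.18523009212566, 'fy': 447.18523009212566, 'cx': 321.8238427180613, 'cy': 235.6741393537735, 'origin': array([-0.16297718, -0.6481583 ,  0.90876172]), 'orientation': array([ 0.84815318,  0.38960666, -0.15708372, -0.32274997])}
{'fx': 452.77876037471157, 'fy': 452.77876037471157, 'cx': 320.2807808779348, 'cy': 236.0017792861422, 'origin': array([0.42468361, 0.10933769, 1.27669671]), 'orientation': array([ 0.71428347,  0.0264121 , -0.04295506, -0.69803753])}
0.0187 {'clock': 0.1, 'joint_pos': array([1.05642535e+00, 3.13947021e-01, 4.50943691e-02, 1.30359711e+00,
       1.20164318e-05, 1.43119376e+00]), 'qvel': array([-1.29680485e-03, -1.92642721e-03,  3.04763899e-03,  8.39019181e-04,
        6.61554089e-04,  1.46428856e-05]), 'tau': array([ 3.54047923e-03, -4.81726313e+01,  2.99242991e+01,  1.27356540e-02,
       -7.28108535e-05, -2.23484795e-05]), 'tcp_pos': array([0.21026494, 0.53469012, 0.23048641]), 'orientation': array([-2.71224141e-04,  1.86289472e-01,  9.82494554e-01, -7.80983998e-04]), 'wrist_force': array([ 0.6068431 , -0.73226926, -0.70459032]), 'ft_torque': array([ 0.00367683, -0.02006321, -0.01385638]), 'grip_force': 0.0, 'finger_gap': 0.08549499591573007}
```

View pics/scene0.png

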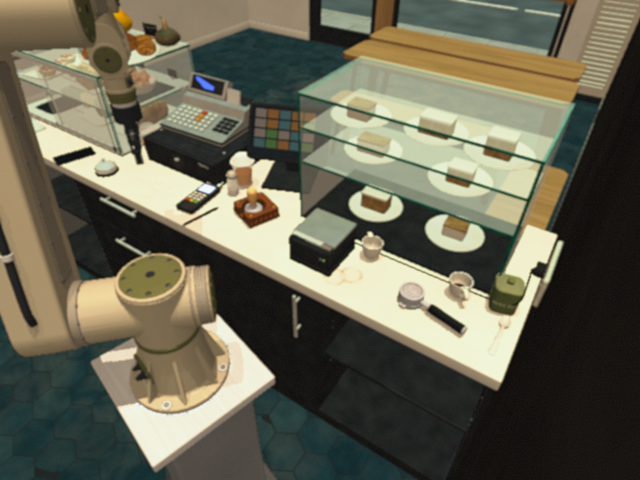

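View pics/top0.png

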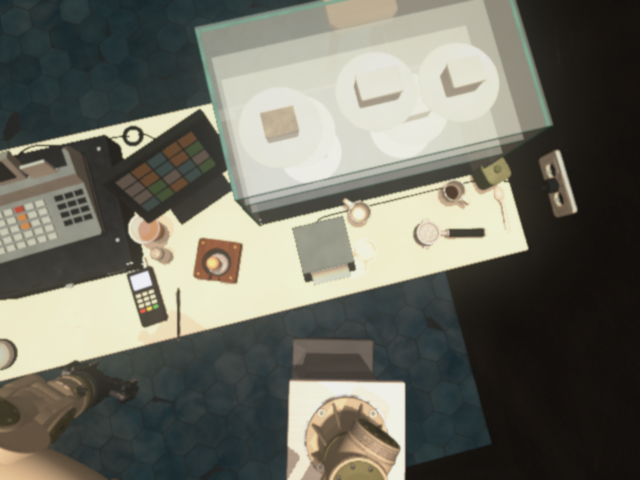

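The scene and top views show the station with the tamper at top pixel (217,261), juice cup (150,230), shaker (160,254), printer (325,250), portafilter head (427,234) with its handle to (484,233), and cups (357,211) and (452,193).

```bash
python3 - <<'E'
from h import *
for n in ['top','scene']:
    f=np.load(n+'0.npz'); p,d=f['p'],f['d']; W=cloud(n,d)
    x,y,z=W[...,0],W[...,1],W[...,2]
    hsv=cv2.cvtColor(p,cv2.COLOR_RGB2HSV)
    tab=(abs(z)<.01)&(x>.35)&(x<.6)&(abs(y)<.5)
    print(n,'table z',np.median(z[tab]), np.percentile(z[tab],[5,95]))
    # station brown
    m=(x>.3)&(x<.6)&(y>.2)&(y<.5)&(z>.028)&(z<.052)
    lab,k,st,ce=cv2.connectedComponentsWithStats(m.astype(np.uint8))[1],0,0,0
    nn,lab,st,ce=cv2.connectedComponentsWithStats(m.astype(np.uint8))
    for i in range(1,nn):
        if st[i,4]>60:
            q=W[lab==i]; r=cv2.minAreaRect((q[:,:2]*1000).astype(np.float32)); print('z.028-.052',st[i],ce[i].round(1),r)
    m=(x>.3)&(x<.7)&(y>-.45)&(y<.52)&(z>.012)&(z<.15)
    nn,lab,st,ce=cv2.connectedComponentsWithStats(m.astype(np.uint8))
    for i in range(1,nn):
        if st[i,4]>30:
            q=W[lab==i]; r=cv2.minAreaRect((q[:,:2]*1000).astype(np.float32)); print('all',st[i],ce[i].round(1),np.round(r[0]),np.round(r[1]),round(r[2]),'zmax',np.percentile(q[:,2],[50,98]).round(3))
    # tamper top
    m=(z>.075)&(z<.1)&(x>.3)&(x<.6)&(y>.25)&(y<.45); 
    nn,lab,st,ce=cv2.connectedComponentsWithStats(m.astype(np.uint8))
    for i in range(1,nn):
        if st[i,4]>5: print('high',st[i],W[lab==i].mean(0).round(4))
p=np.load('top0.npz')['p'];s=np.load('scene0.npz')['p']
a=cv2.resize(p[200:310,120:260],(700,550)[:2],interpolation=cv2.INTER_CUBIC)
A=cv2.resize(p[215:300,130:250],(400,283),interpolation=3)
B=cv2.resize(p[175:260,390:510],(400,283),interpolation=3)
C=cv2.resize(s[145:230,190:310],(400,283),interpolation=3)
D=cv2.resize(s[265:350,380:500],(400,283),interpolation=3)
cv2.imwrite('pics/c0.png',np.vstack([np.hstack([A,B]),np.hstack([C,D])])[:,:,::-1])
E
```

```text
top table z -0.0006104937264037602 [-0.00486197  0.00388701]
z.028-.052 [ 193  238   48   46 1124] [217.1 258.7] ((473.706787109375, 362.13555908203125), (117.3295669555664, 111.8358154296875), 83.66476440429688)
z.028-.052 [208 254  21  21 203] [220.3 264.7] ((463.4740905761719, 358.5722961425781), (51.63192367553711, 56.36166763305664), 81.64724731445312)
all [ 147  169   85   73 1937] [186.6 200.1] [623. 442.] [ 61. 253.] 41 zmax [0.112 0.148]
all [480 183  20   7  68] [488.8 185.6] [ 696. -385.] [29.  7.] 89 zmax [0.059 0.083]
all [512 183  16   5  32] [520.  184.5] [ 688. -442.] [26.  7.] 19 zmax [0.113 0.148]
all [266 185 113  39 903] [334.4 206. ] [611.  67.] [101. 323.] 15 zmax [0.015 0.053]
all [376 185  31  12  94] [390.6 189.6] [ 688. -116.] [26. 89.] 15 zmax [0.014 0.018]
all [442 184  28  22 362] [455.8 194.3] [ 675. -296.] [81. 52.] 80 zmax [0.028 0.054]
all [253 213  13  14  86] [258.6 219.3] [592. 246.] [38. 18.] 4 zmax [0.05  0.144]
all [ 292  216   65   70 3190] [324.3 250.7] [510.  73.] [176. 140.] 15 zmax [0.1   0.122]
all [414 220  73  27 901] [443. 233.] [ 557. 
[... 891 characters left out ...]
6 170  13  25 237] [232.  182.4] [481. 504.] [30. 40.] 78 zmax [0.052 0.09 ]
all [ 233  187   47   40 1084] [254.9 207. ] [473. 362.] [122. 113.] 85 zmax [0.039 0.105]
all [186 200  18  14  93] [193.6 206.6] [337. 508.] [67. 24.] 1 zmax [0.02  0.026]
all [449 272  24  29 350] [458.3 286.9] [ 672. -293.] [56. 76.] 0 zmax [0.039 0.054]
all [ 397  281   70   54 1039] [426.2 304.6] [ 554. -280.] [199.  71.] 84 zmax [0.031 0.04 ]
all [489 287  17  24 210] [496.5 298.1] [ 696. -386.] [30.  8.] 90 zmax [0.05  0.084]
all [519 288   8  15  34] [522.6 295.1] [ 687. -441.] [24.  5.] 14 zmax [0.117 0.148]
high [299 189   7  11  43] [0.5841 0.2551 0.0875]
high [246 192  11   8  69] [0.4576 0.3532 0.088 ]
```

View pics/c0.png

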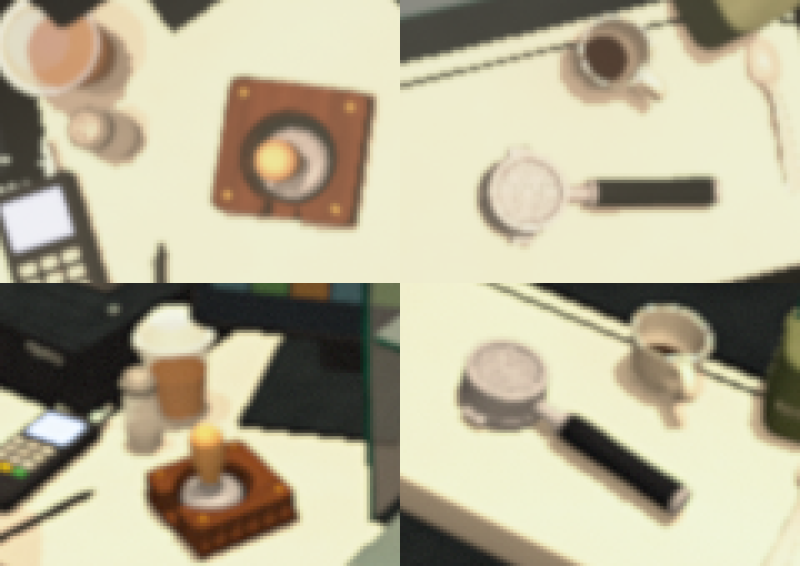

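The crops (top left: station and notch facing down/-x at about crop (268,212), knob at (275,158)) show the seat free apart from the tamper. The portafilter (top right) has its handle to the right; the space to the right of the station is clear.

```bash
cat >> h.py <<'E'
def cast(name,uv,h):
    c=env.get_calibration(name); uv=np.atleast_2d(uv).astype(float)
    r=rot(c['orientation']).apply(np.c_[(uv[:,0]-c['cx'])/c['fx'],-(uv[:,1]-c['cy'])/c['fy'],-np.ones(len(uv))])
    o=np.array(c['origin']); return o+r*((h-o[2])/r[:,2])[:,None]
def blob(m):
    n,l,s,c=cv2.connectedComponentsWithStats(m.astype(np.uint8)); i=1+s[1:,4].argmax()
    v,u=np.nonzero(l==i); return np.c_[u,v]
def to(p,yaw=None,Rt=None):
    "print shift (cm) and turn (deg) in tool axes to reach TCP p; yaw: world angle of tool y, tool down"
    s=env.get_state(); R0=rot(s['orientation'])
    sh=R0.inv().apply(np.array(p)-s['tcp_pos'])*100
    out=[]
    if yaw is not None:
        for k in (0,180):
            a=np.radians(yaw+k); y=np.array([np.cos(a),np.sin(a),0]); z=np.array([0,0,-1.]); x=np.cross(y,z)
            out.append((R0.inv()*R.from_matrix(np.c_[x,y,z])).as_rotvec(degrees=True).round(1))
    if Rt is not None: out.append((R0.inv()*Rt).as_rotvec(degrees=True).round(1))
    print('shift',sh.round(2),'turn',out,'j6',s['joint_pos'][5].round(3)); return sh
E
python3 - <<'E'
from h import *
for n in ['top','scene']:
    f=np.load(n+'0.npz'); p,d=f['p'],f['d']; W=cloud(n,d); x,y,z=W[...,0],W[...,1],W[...,2]
    hsv=cv2.cvtColor(p,cv2.COLOR_RGB2HSV).astype(int); H,S,V=hsv[...,0],hsv[...,1],hsv[...,2]
    m=(H>8)&(H<28)&(S>70)&(V>150)&(abs(x-.47)<.09)&(abs(y-.36)<.09)&(z>.06)
    b=blob(m); print(n,'knob',len(b),b.mean(0),cast(n,b.mean(0),.09).round(4), W[b[:,1],b[:,0]].mean(0).round(4))
    roi=(abs(x-.56)<.1)&(y<-.15)&(y>-.42)
    b=blob(roi&(V<80)&(z>.004)); q=cast(n,b,.027)[:,:2]*1000
    r=cv2.minAreaRect(q.astype(np.float32)); print('handle',r); 
    g=roi&(z>.03)&(y>-.26); b=blob(g); q=cast(n,b,.038)[:,:2]*1000
    (cc,rr)=cv2.minEnclosingCircle(q.astype(np.float32)); print('head',cc,rr,q.mean(0))
    m=(x>.5)&(x<.68)&(y>-.1)&(y<.04)&(z>.03)&(z<.06)&(V>90); b=blob(m); print('cup1',W[b[:,1],b[:,0]].mean(0), W[b[:,1],b[:,0]].min(0), W[b[:,1],b[:,0]].max(0))
to([.461,.353,.20],84)
E
```

```text
top knob 136 [212.78676471 263.10294118] [[0.4642 0.3612 0.09  ]] [0.4638 0.3588 0.101 ]
handle ((569.2179565429688, -326.20330810546875), (16.902027130126953, 90.77494049072266), 1.3904794454574585)
head (563.5181274414062, -216.45492553710938) 34.31965637207031 [ 562.99110778 -217.0108433 ]
cup1 [ 0.6229639  -0.01993355  0.04665895] [ 0.58422112 -0.05615291  0.03020167] [0.65201228 0.02093064 0.05704136]
scene knob 103 [251.01941748 192.69902913] [[0.4641 0.3643 0.09  ]] [0.459  0.3561 0.0966]
handle ((561.793212890625, -326.81512451171875), (26.671010971069336, 97.878662109375), 2.0593817234039307)
head (561.159423828125, -218.48219299316406) 37.63583755493164 [ 560.49453643 -217.72082042]
cup1 [ 0.61657412 -0.02151499  0.04318052] [ 0.58240115 -0.05448915  0.03014633] [0.64526248 0.02134142 0.05498422]
shift [-29.98  -7.72   3.05] turn [array([ -0.1,  -0. , -15.5]), array([-0.000e+00,  1.000e-01,  1.645e+02])] j6 1.431
```

```bash
python3 - <<'E'
from h import *
for n in ['top','scene']:
    f=np.load(n+'0.npz'); p,d=f['p'],f['d']; W=cloud(n,d); x,y,z=W[...,0],W[...,1],W[...,2]
    V=p.max(2).astype(int)
    for nm,m in (('depth',(abs(x-.56)<.06)&(y<-.285)&(y>-.42)&(z>.01)&(x<.61)),('black',(abs(x-.56)<.06)&(y<-.26)&(y>-.42)&(V<75))):
        b=blob(m); q=W[b[:,1],b[:,0]]; 
        for lo in np.arange(-.40,-.26,.02):
            k=(q[:,1]>lo)&(q[:,1]<lo+.02)
            if k.sum()>3: print(n,nm,round(lo,2),k.sum(),q[k].mean(0).round(4),q[k,0].min().round(4),q[k,0].max().round(4),q[k,1].min().round(4))
E
```

```text
top depth -0.4 8 [ 0.5691 -0.3814  0.0275] 0.56 0.5763 -0.3829
top depth -0.38 62 [ 0.5681 -0.3696  0.0277] 0.5568 0.5821 -0.3796
top depth -0.36 65 [ 0.5666 -0.3496  0.0279] 0.5563 0.5786 -0.3599
top depth -0.34 62 [ 0.5664 -0.3299  0.0276] 0.5555 0.5784 -0.3396
top depth -0.32 64 [ 0.5664 -0.3097  0.0281] 0.5547 0.5776 -0.3194
top depth -0.3 43 [ 0.5653 -0.2924  0.0281] 0.5542 0.5773 -0.2995
top black -0.38 24 [ 0.569  -0.3655  0.0299] 0.5615 0.5756 -0.3717
top black -0.36 43 [ 0.5678 -0.3498  0.03  ] 0.5607 0.5754 -0.3599
top black -0.34 41 [ 0.5675 -0.3301  0.03  ] 0.5605 0.5751 -0.3396
top black -0.32 45 [ 0.5673 -0.3098  0.0297] 0.56 0.5751 -0.3194
top black -0.3 37 [ 0.5665 -0.2901  0.0294] 0.5594 0.5738 -0.2995
scene depth -0.4 15 [ 0.5681 -0.3805  0.0227] 0.5598 0.5784 -0.3814
scene depth -0.38 89 [ 0.5639 -0.3698  0.0268] 0.5542 0.5766 -0.3799
scene depth -0.36 80 [ 0.5638 -0.3498  0.0273] 0.5554 0.5794 -0.3598
scene depth -0.34 80 [ 0.563  -0.3296  0.0267] 0.5531 0.5782 -0.3396
scene depth -0.32 78 [ 0.5615 -0.3098  0.0272] 0.5504 0.5769 -0.3199
scene depth -0.3 56 [ 0.5609 -0.2929  0.0275] 0.5527 0.5766 -0.2999
scene black -0.4 176 [ 0.5772 -0.3897 -0.7581] 0.5437 0.6194 -0.3998
scene black -0.38 211 [ 0.5713 -0.3698 -0.7676] 0.5329 0.6194 -0.3799
scene black -0.36 237 [ 0.5637 -0.3498 -0.7747] 0.5138 0.6195 -0.3599
scene black -0.34 262 [ 0.5556 -0.3301 -0.7804] 0.5021 0.617 -0.34
scene black -0.32 258 [ 0.5539 -0.31   -0.7775] 0.5 0.6196 -0.3199
scene black -0.3 256 [ 0.5525 -0.2901 -0.7735] 0.5005 0.6198 -0.2999
scene black -0.28 251 [ 0.5501 -0.2702 -0.7686] 0.5002 0.6195 -0.2799
```

Emit:
{"method": "carry_out", "body": {"steps": [[[0,0,-10],[-6,-1.5,0],0],[[0,0,-15.5],[-12,-3,0],0],[[0,0,-15.5],[-18,-5,0],0],[[0,0,-15.5],[-24,-6,0],0],[[0,0,-15.5],[-30.0,-7.0,0],0],[[0,0,-15.5],[-30.5,-7.2,3],0],[[0,0,-15.5],[-30.5,-7.2,5],0],[[0,0,-15.5],[-30.5,-7.2,5],0]]}}

```text
clock: 1.1
tcp_pos: [0.4668, 0.3554, 0.1791]
orientation: [-0.002, 0.052, 0.999, -0.001]
wrist_force: [-0.4, 0.3, 0.7]
finger_gap: 0.085
grip_force: 0.0
```

Emit:
{"method": "carry_out", "body": {"steps": [[[0,0,0],[0.3,0.4,5],0],[[0,0,0],[0.3,0.4,9],0],[[0,0,0],[0.3,0.4,10.7],0],[[0,0,0],[0.3,0.4,10.7],0],[[0,0,0],[0.3,0.4,10.7],220],[[0,0,0],[0.3,0.4,10.7],220],[[0,0,0],[0.3,0.4,10.7],220],[[0,0,0],[0.3,0.4,10.7],220]], "force": 50}}

```text
clock: 2.1
tcp_pos: [0.4662, 0.3614, 0.0756]
orientation: [0.001, 0.052, 0.999, 0.001]
wrist_force: [-0.6, 1.9, 5.6]
finger_gap: 0.0329
grip_force: 49.2
```

Emit:
{"method": "carry_out", "body": {"steps": [[[0,0,0],[0,0,-2],220],[[0,0,0],[0,0,-5],220],[[0,0,0],[0,0,-7],220],[[0,0,0],[0.6,-3,-7],220],[[0,0,0],[1.4,-8,-7],220],[[0,0,0],[2.3,-12.9,-7],220],[[0,0,0],[2.3,-12.9,-5],220],[[0,0,0],[2.3,-12.9,-2.5],220]]}}

```text
clock: 3.1
tcp_pos: [0.4289, 0.2339, 0.0989]
orientation: [0.0, 0.053, 0.999, 0.0]
wrist_force: [0.6, 0.9, -4.6]
finger_gap: 0.0329
grip_force: 51.5
```

```bash
python3 - <<'E'
from h import *
for n in ['top','scene']:
    p,d=look(n); cv2.imwrite(f'pics/{n}1.png',p[:,:,::-1]); np.savez(f'{n}1.npz',p=p,d=d)
s=env.get_state();print(s['tcp_pos'],s['finger_gap'],s['wrist_force'])
p=np.load('scene1.npz')['p']
cv2.imwrite('pics/c1.png',cv2.resize(p[150:270,200:360],(640,480),interpolation=3)[:,:,::-1])
E
```

```text
[0.42622614 0.23344526 0.09644297] 0.03281144934162889 [-1.49641121 -0.48495348 -4.06361969]
```

View pics/c1.png

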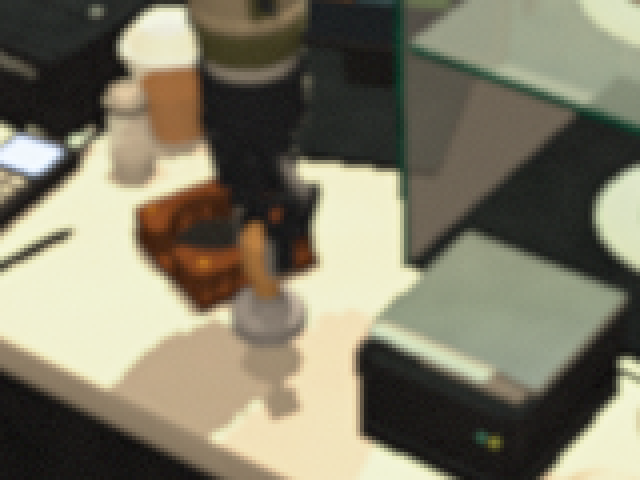

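The picture shows the tamper hanging upright above the free counter between station and printer (foot at crop (268,318)).

Emit:
{"method": "carry_out", "body": {"steps": [[[0,0,0],[0,0,1.5],220],[[0,0,0],[0,0,2.6],220],[[0,0,0],[0,0,3.2],220],[[0,0,0],[0,0,3.5],220],[[0,0,0],[0,0,3.8],220],[[0,0,0],[0,0,3.9],220],[[0,0,0],[0,0,3.9],220],[[0,0,0],[0,0,3.9],220]]}}

```text
clock: 4.2
tcp_pos: [0.4293, 0.2349, 0.0605]
orientation: [0.0, 0.052, 0.999, 0.0]
wrist_force: [0.2, -0.4, -3.7]
finger_gap: 0.0328
grip_force: 51.5
```

Emit:
{"method": "carry_out", "body": {"steps": [[[0,0,0],[0,0,0.1],220],[[0,0,0],[0,0,0.2],220],[[0,0,0],[0,0,0.3],220],[[0,0,0],[0,0,0.35],220],[[0,0,0],[0,0,0.4],220],[[0,0,0],[0,0,0.4],220],[[0,0,0],[0,0,0.4],220],[[0,0,0],[0,0,0.4],220]]}}

```text
clock: 5.2
tcp_pos: [0.4298, 0.2352, 0.0594]
orientation: [0.001, 0.052, 0.999, 0.0]
wrist_force: [-7.2, -0.5, 21.7]
finger_gap: 0.0323
grip_force: 54.3
```

Emit:
{"method": "carry_out", "body": {"steps": [[[0,0,0],[0,0,-0.15],220],[[0,0,0],[0,0,-0.2],180],[[0,0,0],[0,0,-0.2],120],[[0,0,0],[0,0,-0.2],60],[[0,0,0],[0,0,-0.2],0],[[0,0,0],[0,0,-3],0],[[0,0,0],[0,0,-8],0],[[0,0,0],[0,0,-14],0]]}}

```text
clock: 6.2
tcp_pos: [0.4283, 0.2345, 0.1967]
orientation: [-0.001, 0.052, 0.999, -0.0]
wrist_force: [0.6, 0.0, -0.1]
finger_gap: 0.0856
grip_force: 0.0
```

```bash
python3 - <<'E'
from h import *
to([.42,-.10,.20],182)
to([.567,-.369,.12],182)
s=env.get_state();print(s['tcp_pos'],s['joint_pos'])
E
```

```text
shift [ -2.66 -33.36  -0.3 ] turn [array([  0.1,  -0.1, -98. ]), array([-0.1, -0.1, 82. ])] j6 0.441
shift [-20.1  -58.57   7.68] turn [array([  0.1,  -0.1, -98. ]), array([-0.1, -0.1, 82. ])] j6 0.441
[0.42829863 0.23451302 0.19670585] [ 3.36333033e-01  1.62251553e-01 -2.35817666e-01  1.17521420e+00
  7.68982391e-05  4.40681259e-01]
```

Emit:
{"method": "carry_out", "body": {"steps": [[[0,0,10],[-1,-6,0],0],[[0,0,20],[-2,-12,0],0],[[0,0,30],[-4,-18,0],0],[[0,0,40],[-6,-24,0],0],[[0,0,50],[-8,-30,0],0],[[0,0,60],[-10,-36,0],0],[[0,0,70],[-12,-42,0],0],[[0,0,80],[-14,-47,0],0]]}}

```text
clock: 7.2
tcp_pos: [0.5196, -0.2496, 0.1961]
orientation: [0.0, 0.684, 0.729, 0.0]
wrist_force: [0.8, 0.5, 0.0]
finger_gap: 0.0854
grip_force: 0.0
```

```bash
python3 - <<'E'
from h import *
to([.567,-.367,.08],182)
p,d=look('scene'); cv2.imwrite('pics/c2.png',cv2.resize(p[150:270,200:360],(640,480),interpolation=3)[:,:,::-1])
E
```

```text
shift [-12.02   3.98  11.61] turn [array([   0. ,    0. , -178.4]), array([ 0. , -0. ,  1.6])] j6 0.92
```

View pics/c2.png

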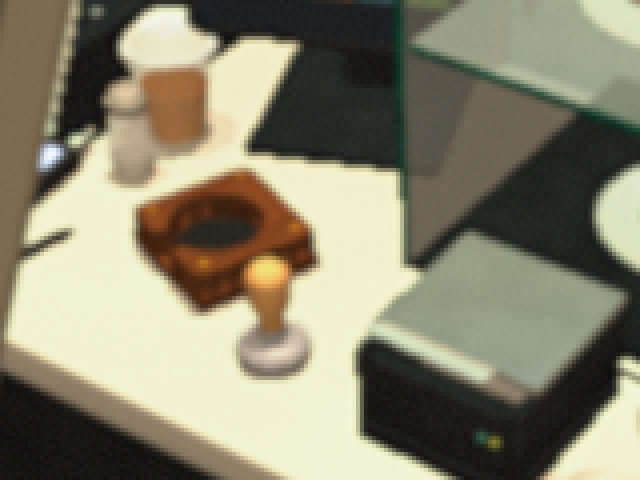

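The tamper stands upright by itself at crop (272,340), and the seat is empty.

Emit:
{"method": "carry_out", "body": {"steps": [[[0,0,1.6],[-5,1.5,2],0],[[0,0,1.6],[-10,3,5],0],[[0,0,1.6],[-12,4,9],0],[[0,0,1.6],[-12,4,13],0],[[0,0,1.6],[-12,4,16],0],[[0,0,1.6],[-12,4,17.5],0],[[0,0,1.6],[-12,4,18.5],0],[[0,0,1.6],[-12,4,18.5],0]]}}

```text
clock: 8.25
tcp_pos: [0.5679, -0.364, 0.0114]
orientation: [0.0, 0.692, 0.722, 0.0]
wrist_force: [-0.7, -0.3, 0.7]
finger_gap: 0.0857
grip_force: 0.0
```

Emit:
{"method": "carry_out", "body": {"steps": [[[0,0,0],[-0.2,0,0.5],0],[[0,0,0],[-0.2,0,0.6],120],[[0,0,0],[-0.2,0,0.6],200],[[0,0,0],[-0.2,0,0.6],220],[[0,0,0],[-0.2,0,0.6],220],[[0,0,0],[-0.2,0,0.6],220],[[0,0,0],[-0.2,0,0.6],220],[[0,0,0],[-0.2,0,0.6],220]], "force": 10}}

```text
clock: 9.25
tcp_pos: [0.5681, -0.3662, 0.0054]
orientation: [0.0, 0.692, 0.722, 0.0]
wrist_force: [1.1, 0.4, 0.1]
finger_gap: 0.025
grip_force: 22.5
```

Emit:
{"method": "carry_out", "body": {"steps": [[[0,0,0],[0,0,0],190],[[0,0,0],[0,0,0],188],[[0,0,0],[0,0,0],186],[[0,0,0],[0,0,0],184],[[0,0,0],[0,0,0],183],[[0,0,0],[0,0,0],182],[[0,0,0],[0,0,0],182],[[0,0,0],[0,0,0],182]], "force": 5}}

```text
clock: 10.25
tcp_pos: [0.5679, -0.3662, 0.0053]
orientation: [0.0, 0.692, 0.722, 0.0]
wrist_force: [1.3, -0.6, -0.1]
finger_gap: 0.0253
grip_force: 22.7
```

Emit:
{"method": "carry_out", "body": {"steps": [[[0,0,0],[0,0,-1],180],[[0,0,0],[0.2,0,-2.5],180],[[0,0,0],[0.4,0,-4],180],[[0,0,0],[0.8,0,-5.5],180],[[0,0,0],[1.3,0,-7],180],[[0,0,0],[2,0,-8.5],180],[[0,0,0],[3,0,-10],180],[[0,0,0],[3,0,-10],180]]}}

```text
clock: 11.25
tcp_pos: [0.5674, -0.3358, 0.1072]
orientation: [0.001, 0.692, 0.722, 0.0]
wrist_force: [0.5, -0.7, -1.1]
finger_gap: 0.0252
grip_force: 21.3
```

```bash
python3 - <<'E'
from h import *
p,d=look('scene'); cv2.imwrite('pics/c3.png',cv2.resize(p[200:380,360:600],(640,480),interpolation=3)[:,:,::-1])
E
```

```text
(no output)
```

View pics/c3.png

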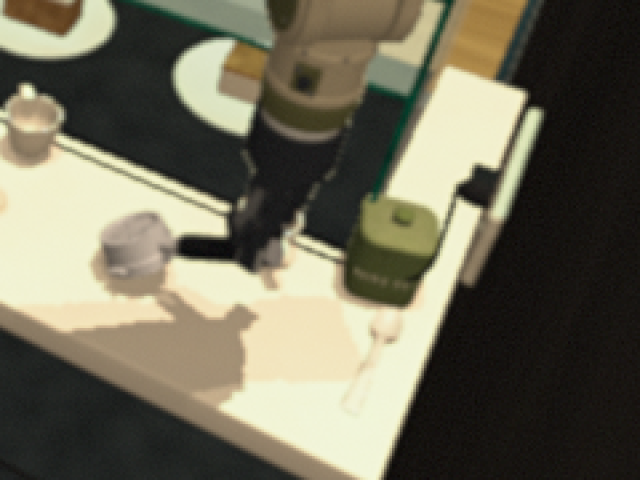

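The picture shows the head at crop (135,245) still resting tilted on the counter while the handle turns between the pads: swinging works.

Emit:
{"method": "carry_out", "body": {"steps": [[[0,0,0],[1.2,0,-1.7],180],[[0,0,0],[2.4,0,-3.2],180],[[0,0,0],[4.2,0,-4.7],180],[[0,0,0],[6.2,0,-6.2],180],[[0,0,0],[8.5,0,-7.5],180],[[0,0,0],[10.5,0,-8.8],180],[[0,0,0],[10.5,0,-11],180],[[0,0,0],[10.5,0,-14],180]]}}

```text
clock: 12.3
tcp_pos: [0.5616, -0.2293, 0.2457]
orientation: [-0.001, 0.692, 0.722, -0.0]
wrist_force: [0.2, 0.5, -3.6]
finger_gap: 0.0255
grip_force: 22.8
```

```bash
python3 - <<'E'
from h import *
p,d=look('scene'); cv2.imwrite('pics/c4.png',cv2.resize(p[160:340,340:580],(640,480),interpolation=3)[:,:,::-1])
s=env.get_state(); print(s['wrist_force'],s['ft_torque'])
E
```

```text
[ 1.23367471 -0.21633409  1.30821129] [ 0.04146071 -0.26059085  0.01182582]
```

View pics/c4.png

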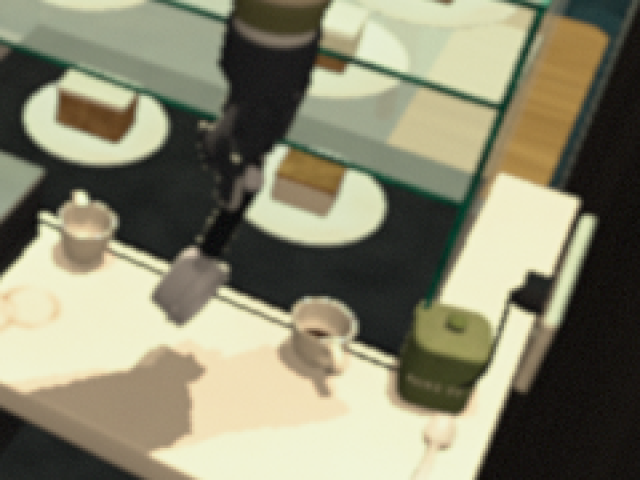

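The portafilter hangs with its head at crop (190,285), off vertical towards the +y side because of pad friction; the cups are untouched. I'll tilt the tool so the head passes the vertical, then measure.

Emit:
{"method": "carry_out", "body": {"steps": [[[0,-8,0],[0,0,0],180],[[0,-16,0],[-0.3,0,0],180],[[0,-24,0],[-0.5,0,0],180],[[0,-31,0],[-0.8,0,0],180],[[0,-38,0],[-1,0,0],180],[[0,-45,0],[-1.3,0,0],180],[[0,-45,0],[-1.3,0,0],180],[[0,-45,0],[-1.3,0,0],180]]}}

```text
clock: 13.35
tcp_pos: [0.5629, -0.2436, 0.2452]
orientation: [0.275, 0.64, 0.668, -0.264]
wrist_force: [0.3, -0.3, -3.5]
finger_gap: 0.0254
grip_force: 21.3
```

```bash
cat >> h.py <<'E'
def pf():
    "portafilter: steel head points cloud near TCP"
    s=env.get_state(); Rm=rot(s['orientation']); pin=s['tcp_pos']-Rm.apply([0,0,env.hold_point_z])
    print('tcp',s['tcp_pos'].round(4),'pinch',pin.round(4),'F',s['wrist_force'].round(1),'grip',s['grip_force'],s['finger_gap'])
    for n in ['scene','top']:
        p,d=look(n); W=cloud(n,d); r=np.linalg.norm(W-pin,axis=2)
        m=(r>.10)&(r<.20)&(abs(W[...,0]-pin[0])<.06)&(W[...,2]>.012)&(W[...,2]<pin[2]+.03)
        if m.sum()<20: continue
        b=blob(m); q=W[b[:,1],b[:,0]]; print(n,len(b),'mean',q.mean(0).round(4),'rel',(q.mean(0)-pin).round(3),'min',np.percentile(q,2,axis=0).round(3),'max',np.percentile(q,98,axis=0).round(3))
E
python3 - <<'E'
from h import *
pf()
E
```

```text
tcp [ 0.5629 -0.2436  0.2452] pinch [ 0.5623 -0.2304  0.2584] F [ 0.3 -0.3 -3.5] grip 21.330057978630066 0.025428413825204596
scene 694 mean [ 0.5597 -0.2835  0.1205] rel [-0.003 -0.053 -0.138] min [ 0.526 -0.306  0.087] max [ 0.597 -0.258  0.157]
top 76 mean [ 0.5391 -0.2834  0.1347] rel [-0.023 -0.053 -0.124] min [ 0.524 -0.293  0.118] max [ 0.554 -0.272  0.148]
```

Emit:
{"method": "carry_out", "body": {"steps": [[[0,0,0],[-0.9,0,0.9],180],[[0,0,0],[-2.1,0,2.1],180],[[0,0,0],[-3,0,3.2],180],[[0,0,0],[-2.4,0,4.6],180],[[0,0,0],[-1,0,6],180],[[0,0,0],[0.4,0,7.4],180],[[0,0,0],[1.2,0,8.2],180],[[0,0,0],[1.4,0,8.5],180]]}}

```text
clock: 14.45
tcp_pos: [0.5644, -0.2947, 0.1745]
orientation: [0.276, 0.639, 0.667, -0.265]
wrist_force: [-0.1, -0.3, -3.7]
finger_gap: 0.0255
grip_force: 21.2
```

```bash
python3 - <<'E'
from h import *
pf()
E
```

```text
tcp [ 0.5644 -0.2947  0.1745] pinch [ 0.5639 -0.2815  0.1878] F [-0.1 -0.3 -3.7] grip 21.214573681354523 0.02551840589159954
scene 635 mean [ 0.5597 -0.3279  0.0492] rel [-0.004 -0.046 -0.139] min [ 0.528 -0.349  0.013] max [ 0.597 -0.303  0.084]
top 48 mean [ 0.5383 -0.3345  0.0624] rel [-0.026 -0.053 -0.125] min [ 0.525 -0.342  0.048] max [ 0.548 -0.326  0.074]
```

Emit:
{"method": "carry_out", "body": {"steps": [[[0,0,0],[0.35,0,0.35],180],[[0,0,0],[1.8,0,-0.35],180],[[0,0,0],[3,0,-0.85],180],[[0,0,0],[5.2,0,-1.55],180],[[0,0,0],[7.7,0,-2.05],180],[[0,0,0],[10.3,0,-2.1],180],[[0,0,0],[12.5,0,-1.9],180],[[0,0,0],[12.5,0,-1.9],180]]}}

```text
clock: 15.55
tcp_pos: [0.5608, -0.1909, 0.0998]
orientation: [0.276, 0.638, 0.668, -0.265]
wrist_force: [0.4, 2.6, 2.1]
finger_gap: 0.0249
grip_force: 9.1
```

```bash
python3 - <<'E'
from h import *
pf()
p,d=look('scene'); cv2.imwrite('pics/c5.png',cv2.resize(p[200:380,340:580],(640,480),interpolation=3)[:,:,::-1])
E
```

```text
tcp [ 0.5608 -0.1909  0.0998] pinch [ 0.5602 -0.1777  0.113 ] F [0.4 2.6 2.1] grip 9.109154641628265 0.024861667005559338
scene 738 mean [ 0.5661 -0.305   0.0403] rel [ 0.006 -0.127 -0.073] min [ 0.529 -0.339  0.015] max [ 0.6   -0.271  0.07 ]
top 552 mean [ 0.5665 -0.3082  0.0414] rel [ 0.006 -0.131 -0.072] min [ 0.531 -0.342  0.014] max [ 0.603 -0.275  0.07 ]
```

View pics/c5.png

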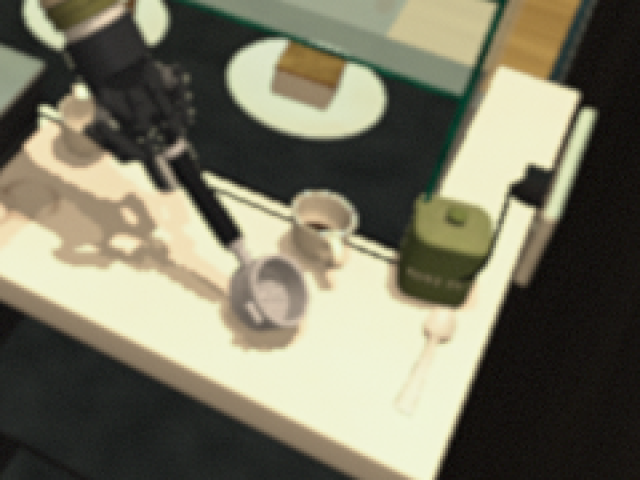

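The picture shows the mouth now facing up and towards the camera, with the head at crop (268,292) on the counter and the handle still raised; both cups are clear. Finish laying it down.

Emit:
{"method": "carry_out", "body": {"steps": [[[0,5,0],[1.2,0,0.2],180],[[0,11,0],[2.5,0,0.5],180],[[0,17,0],[3.8,0,0.85],180],[[0,23,0],[5.2,0,1.25],180],[[0,29,0],[6.3,0,1.7],180],[[0,35,0],[7.45,0,2.2],180],[[0,41,0],[8.6,0,2.85],180],[[0,45,0],[9.4,0,3.3],180]]}}

```text
clock: 16.7
tcp_pos: [0.5587, -0.1507, 0.0106]
orientation: [-0.001, 0.693, 0.721, 0.001]
wrist_force: [-0.6, 2.2, -1.9]
finger_gap: 0.0253
grip_force: 12.1
```

```bash
python3 - <<'E'
from h import *
pf()
E
```

```text
tcp [ 0.5587 -0.1507  0.0106] pinch [ 0.5587 -0.1507  0.0293] F [-0.6  2.2 -1.9] grip 12.120246291160583 0.025292617998832506
scene 757 mean [ 0.5676 -0.3087  0.0299] rel [ 0.009 -0.158  0.001] min [ 0.529 -0.349  0.013] max [ 0.6   -0.254  0.047]
top 115 mean [ 0.601  -0.0295  0.0355] rel [0.042 0.121 0.006] min [ 0.585 -0.055  0.012] max [0.617 0.005 0.056]
```

Nearly down. Lower the last few millimetres, release and rise.

Emit:
{"method": "carry_out", "body": {"steps": [[[0,0,0],[0.1,0,0.3],180],[[0,0,0],[0.1,0,0.4],180],[[0,0,0],[0.1,0,0.4],140],[[0,0,0],[0.1,0,0.4],70],[[0,0,0],[0.1,0,0.4],0],[[0,0,0],[0.1,0,-3],0],[[0,0,0],[0.1,0,-9],0],[[0,0,0],[0.1,0,-13],0]]}}

```text
clock: 17.8
tcp_pos: [0.5594, -0.1487, 0.1433]
orientation: [0.001, 0.692, 0.722, 0.001]
wrist_force: [1.1, 0.2, -0.6]
finger_gap: 0.0853
grip_force: 0.0
```

```bash
python3 - <<'E'
from h import *
for n in ['scene','top']:
    p,d=look(n); np.savez(f'{n}3.npz',p=p,d=d); W=cloud(n,d); x,y,z=W[...,0],W[...,1],W[...,2]; V=p.max(2)
    m=(x>.50)&(x<.625)&(y>-.40)&(y<-.10)&(z>.012)&(z<.06)
    b=blob(m); q=W[b[:,1],b[:,0]]; print(n,len(b),'y range',np.percentile(q[:,1],[.5,99.5]).round(4))
    for lo in np.arange(-.36,-.12,.015):
        k=(q[:,1]>lo)&(q[:,1]<lo+.015)
        if k.sum()>3: print(round(lo,3),k.sum(),q[k].mean(0).round(4),q[k,0].min().round(3),q[k,0].max().round(3),np.percentile(q[k,2],95).round(3))
E
```

```text
scene 991 y range [-0.3453 -0.1493]
-0.36 9 [ 0.5625 -0.3456  0.032 ] 0.555 0.572 0.039
-0.345 110 [ 0.5594 -0.338   0.0298] 0.536 0.597 0.04
-0.33 132 [ 0.5666 -0.3224  0.0246] 0.525 0.609 0.04
-0.315 133 [ 0.5702 -0.3077  0.0245] 0.524 0.609 0.039
-0.3 134 [ 0.5756 -0.2924  0.0246] 0.534 0.6 0.04
-0.285 71 [ 0.5686 -0.2806  0.0291] 0.546 0.592 0.04
-0.27 40 [ 0.5616 -0.2612  0.024 ] 0.554 0.571 0.03
-0.255 58 [ 0.5583 -0.2474  0.0274] 0.55 0.575 0.034
-0.24 53 [ 0.5565 -0.2324  0.0275] 0.548 0.571 0.034
-0.225 51 [ 0.5557 -0.2176  0.028 ] 0.547 0.57 0.033
-0.21 48 [ 0.556  -0.2025  0.0274] 0.548 0.569 0.034
-0.195 49 [ 0.5541 -0.1877  0.0266] 0.546 0.571 0.034
-0.18 49 [ 0.5536 -0.1726  0.0275] 0.546 0.569 0.033
-0.165 47 [ 0.5528 -0.158   0.0278] 0.545 0.567 0.033
-0.15 7 [ 0.551  -0.1486  0.0265] 0.546 0.556 0.033
top 109 y range [-0.1794 -0.1478]
-0.18 48 [ 0.557  -0.1721  0.0285] 0.546 0.569 0.034
-0.165 46 [ 0.5565 -0.1573  0.0281] 0.546 0.568 0.034
-0.15 15 [ 0.5577 -0.1488  0.0223] 0.548 0.568 0.031
```

The portafilter lies right way up with the hand off it: head near (0.566,-0.312), handle end near (0.557,-0.148). Now regrasp where the handle begins.

Emit:
{"method": "carry_out", "body": {"steps": [[[0,0,-1],[-4,-0.1,0],0],[[0,0,-1],[-9,-0.2,2],0],[[0,0,-1],[-9.1,-0.2,7],0],[[0,0,-1],[-9.1,-0.2,11.5],0],[[0,0,-1],[-9.1,-0.2,13.2],0],[[0,0,-1],[-9.1,-0.2,13.8],0],[[0,0,-1],[-9.1,-0.2,13.8],0],[[0,0,-1],[-9.1,-0.2,13.8],0]]}}

```text
clock: 18.9
tcp_pos: [0.5619, -0.2401, 0.0044]
orientation: [0.002, 0.686, 0.728, 0.0]
wrist_force: [-0.1, 0.4, 0.2]
finger_gap: 0.0856
grip_force: 0.0
```

Emit:
{"method": "carry_out", "body": {"steps": [[[0,0,0],[0,0,0],80],[[0,0,0],[0,0,0],160],[[0,0,0],[0,0,0],220],[[0,0,0],[0,0,0],220],[[0,0,0],[0,0,0],220],[[0,0,0],[0,0,0],220],[[0,0,0],[0,0,0],220],[[0,0,0],[0,0,0],220]], "force": 48}}

```text
clock: 19.9
tcp_pos: [0.5608, -0.2395, 0.0027]
orientation: [0.0, 0.686, 0.728, 0.0]
wrist_force: [0.7, 2.0, 3.6]
finger_gap: 0.0247
grip_force: 46.8
```

Emit:
{"method": "carry_out", "body": {"steps": [[[0,0,0],[0,0,-2],220],[[0,0,0],[0,0,-5],220],[[0,0,0],[0,0,-10],220],[[0,0,0],[0,0,-15],220],[[0,0,0],[2,-4,-19],220],[[0,0,-6],[5,-9,-20],220],[[0,0,-14],[10,-12,-20],220],[[0,0,-22],[15.5,-13.5,-20],220]]}}

```text
clock: 20.9
tcp_pos: [0.4135, -0.0918, 0.2014]
orientation: [-0.001, 0.533, 0.846, -0.0]
wrist_force: [1.1, 1.7, -3.0]
finger_gap: 0.0244
grip_force: 47.9
```

```bash
python3 - <<'E'
from h import *
to([.39,.18,.21],83.8)
to([.3956,.370,.12],83.8)
s=env.get_state();print(s['tcp_pos'],s['finger_gap'],s['wrist_force'],s['ft_torque'])
E
```

```text
shift [25.54  9.58 -0.82] turn [array([ -0. ,  -0.2, -58.3]), array([-2.000e-01,  1.000e-01,  1.217e+02])] j6 0.717
shift [42.43 18.29  8.19] turn [array([ -0. ,  -0.2, -58.3]), array([-2.000e-01,  1.000e-01,  1.217e+02])] j6 0.717
[ 0.4135429  -0.09176989  0.201449  ] 0.02444596279786333 [ 1.09489555  1.68387184 -3.01574351] [ 2.45863324e-01 -1.49226629e-02  3.79766364e-05]
```

Emit:
{"method": "carry_out", "body": {"steps": [[[0,0,-7],[4,1.5,0],220],[[0,0,-14],[9,3.5,0],220],[[0,0,-22],[14,5.5,0],220],[[0,0,-30],[19.5,8,0],220],[[0,0,-38],[25,10.5,0],220],[[0,0,-45],[30.5,13,0],220],[[0,0,-52],[36,15.5,0],220],[[0,0,-58.3],[41,17.7,0],220]]}}

```text
clock: 21.9
tcp_pos: [0.3991, 0.3548, 0.2011]
orientation: [-0.001, 0.053, 0.999, -0.001]
wrist_force: [0.4, 0.7, -3.9]
finger_gap: 0.0245
grip_force: 48.0
```

Emit:
{"method": "carry_out", "body": {"steps": [[[0,0,0],[0,0,1],220],[[0,0,0],[0,0,3],220],[[0,0,0],[0,0,5],220],[[0,0,0],[0,0,6],220],[[0,0,0],[0,0,6.5],220],[[0,0,0],[0,0,6.5],220],[[0,0,0],[0,0,6.5],220],[[0,0,0],[0,0,6.5],220]]}}

```text
clock: 22.9
tcp_pos: [0.4007, 0.3536, 0.1382]
orientation: [0.001, 0.055, 0.999, 0.0]
wrist_force: [0.5, -0.2, -3.0]
finger_gap: 0.0246
grip_force: 48.3
```

```bash
cat > seat.py <<'E'
from h import *
import sys
i=sys.argv[1]
s=env.get_state(); Rm=rot(s['orientation']); g=s['tcp_pos']; print('tcp',g.round(4),'F',s['wrist_force'].round(1),s['orientation'].round(3))
for n in ['scene','top']:
    p,d=look(n); np.savez(f'{n}{i}.npz',p=p,d=d); W=cloud(n,d); x,y,z=W[...,0],W[...,1],W[...,2]
    r=np.hypot(x-.467,y-.362)
    m=(x>.38)&(x<.56)&(y>.28)&(y<.45)&(z>g[2]-.005)&(z<g[2]+.065)&(np.hypot(x-g[0],y-g[1])>.03)
    b=blob(m); q=W[b[:,1],b[:,0]]
    zt=np.percentile(q[:,2],95); t=q[q[:,2]>zt-.007]
    c,rr=cv2.minEnclosingCircle((t[:,:2]*1000).astype(np.float32))
    print(n,len(b),'ztop',zt.round(4),'rim circle',np.round(c,1),round(rr,1),'ext',np.percentile(t,[1,99],axis=0).round(4).tolist())
    A=np.c_[t[:,:2]-t[:,:2].mean(0),np.ones(len(t))]; k=np.linalg.lstsq(A,t[:,2],rcond=None)[0]; print('rim slope',k.round(3))
p=np.load(f'top{i}.npz')['p']; s2=np.load(f'scene{i}.npz')['p']
cv2.imwrite(f'pics/s{i}.png',np.hstack([cv2.resize(p[220:310,170:270],(400,360),interpolation=3),cv2.resize(s2[140:230,205:305],(400,360),interpolation=3)])[:,:,::-1])
E
python3 seat.py 4
```

```text
tcp [0.4007 0.3536 0.1382] F [ 0.5 -0.2 -3. ] [0.001 0.055 0.999 0.   ]
scene 466 ztop 0.1912 rim circle [394.1 314. ] 15.7 ext [[0.3828, 0.3029, 0.1869], [0.4085, 0.3262, 0.2028]]
rim slope [-0.18  -0.456  0.193]
top 744 ztop 0.1727 rim circle [471.7 344.9] 41.5 ext [[0.4397, 0.3058, 0.1659], [0.5057, 0.3858, 0.1758]]
rim slope [-0.002 -0.004  0.17 ]
```

View pics/s4.png

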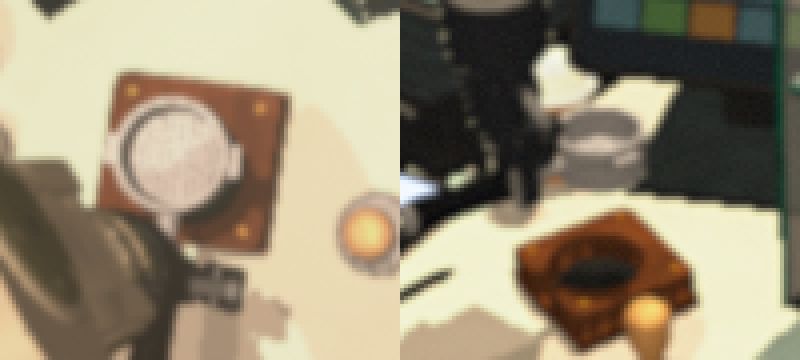

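The picture (left, top view) shows the head level and mouth up at crop (172,155), 15-20 mm left of the ideal spot relative to the block; the right view shows the empty seat. Refine the seat centre from the earlier unobstructed images.

```bash
python3 - <<'E'
from h import *
from scipy.optimize import least_squares
for n,f in (('top','top3'),('scene','scene3'),('scene','scene1')):
    F=np.load(f+'.npz'); p,d=F['p'],F['d']; W=cloud(n,d)
    v,u=np.mgrid[0:480,0:640]; Q=cast(n,np.c_[u.ravel(),v.ravel()],.04)[:,:2].reshape(480,640,2)
    r=np.hypot(Q[...,0]-.467,Q[...,1]-.362)
    top=(abs(W[...,2]-.04)<.009)&(r<.08)
    m=(W[...,2]<.031)&(r<.046)
    try: b=blob(m)
    except Exception as e: print(f,e); continue
    M=np.zeros((480,640),np.uint8); M[b[:,1],b[:,0]]=1
    c=max(cv2.findContours(M,0,1)[0],key=len)[:,0]; q=cast(n,c,.04)[:,:2]*1000
    q=q[q[:,0]>450]
    s=least_squares(lambda k:np.hypot(q[:,0]-k[0],q[:,1]-k[1])-k[2],[467,362,38],loss='soft_l1')
    print(f,len(b),s.x.round(1))
    # station rect
    mm=(abs(W[...,2]-.04)<.012)&(r<.09); b=blob(mm|(M>0)); print(cv2.minAreaRect((cast(n,b,.04)[:,:2]*1000).astype(np.float32)))
to([.4007,.3536,.1],83.8)
E
```

```text
top3 636 [468.1 361.4  36.5]
((473.5552978515625, 360.3979797363281), (117.83982849121094, 111.54138946533203), 83.83477020263672)
scene3 218 [467.1 359.2  31. ]
((469.6534729003906, 357.0803527832031), (130.1441192626953, 117.35987854003906), 84.75208282470703)
scene1 169 [455.6 363.9  29.8]
((453.50469970703125, 359.4322509765625), (128.4540252685547, 85.39593505859375), 83.61751556396484)
shift [-0.01 -0.    3.8 ] turn [array([ 0. ,  0. , -0.1]), array([ 1.000e-01, -1.000e-01,  1.799e+02])] j6 0.682
```

Emit:
{"method": "carry_out", "body": {"steps": [[[0,0,0],[0.3,0.8,0],220],[[0,0,0],[0.6,1.6,1],220],[[0,0,0],[0.6,1.6,3],220],[[0,0,0],[0.6,1.6,5],220],[[0,0,0],[0.6,1.6,6.5],220],[[0,0,0],[0.6,1.6,7.3],220],[[0,0,0],[0.6,1.6,7.3],220],[[0,0,0],[0.6,1.6,7.3],220]]}}

```text
clock: 24.0
tcp_pos: [0.3966, 0.3704, 0.0652]
orientation: [0.0, 0.055, 0.999, 0.0]
wrist_force: [-0.3, -0.1, -3.7]
finger_gap: 0.0244
grip_force: 48.3
```

```bash
python3 seat.py 5; python3 - <<'E'
from h import *
# head outer circle from top camera, rim points only (exclude lugs via robust fit)
from scipy.optimize import least_squares
F=np.load('top5.npz'); W=cloud('top',F['d']); zt=.0633+.034
z=W[...,2]; m=(abs(z-.1)<.012)&(np.hypot(W[...,0]-.468,W[...,1]-.362)<.06)
b=blob(m); q=W[b[:,1],b[:,0]]; print(len(b),np.median(q[:,2]))
M=np.zeros((480,640),np.uint8); M[b[:,1],b[:,0]]=1
c=max(cv2.findContours(M,0,1)[0],key=len)[:,0]; h=float(np.median(q[:,2])); e=cast('top',c,h)[:,:2]*1000
s=least_squares(lambda k:np.hypot(e[:,0]-k[0],e[:,1]-k[1])-k[2],[467,362,36],loss='soft_l1'); print(s.x.round(1))
E
```

```text
tcp [0.3966 0.3704 0.0652] F [-0.3 -0.1 -3.7] [0.    0.055 0.999 0.   ]
scene 429 ztop 0.1143 rim circle [391.1 329. ] 12.5 ext [[0.3806, 0.3209, 0.1128], [0.4025, 0.3355, 0.1286]]
rim slope [-0.123 -0.665  0.12 ]
top 657 ztop 0.1002 rim circle [468.9 361.4] 40.0 ext [[0.4356, 0.3232, 0.0935], [0.5029, 0.401, 0.1028]]
rim slope [-0.014  0.011  0.098]
229 0.0968367823854166
[468.  362.   35.1]
```

Head centre (0.468,0.362) agrees with the seat centre. Lower gently.

Emit:
{"method": "carry_out", "body": {"steps": [[[0,0,0],[0,0,1],220],[[0,0,0],[0,0,1.8],220],[[0,0,0],[0,0,2.2],220],[[0,0,0],[0,0,2.6],220],[[0,0,0],[0,0,3],220],[[0,0,0],[0,0,3.3],220],[[0,0,0],[0,0,3.5],220],[[0,0,0],[0,0,3.5],220]]}}

```text
clock: 25.1
tcp_pos: [0.3961, 0.37, 0.0295]
orientation: [-0.0, 0.055, 0.999, -0.0]
wrist_force: [-0.0, 0.2, -3.4]
finger_gap: 0.0246
grip_force: 48.3
```

Inside the well, no contact. Continue slowly.

Emit:
{"method": "carry_out", "body": {"steps": [[[0,0,0],[0,0,0.2],220],[[0,0,0],[0,0,0.4],220],[[0,0,0],[0,0,0.55],220],[[0,0,0],[0,0,0.7],220],[[0,0,0],[0,0,0.8],220],[[0,0,0],[0,0,0.85],220],[[0,0,0],[0,0,0.85],220],[[0,0,0],[0,0,0.85],220]]}}

```text
clock: 26.1
tcp_pos: [0.3962, 0.37, 0.0211]
orientation: [0.0, 0.055, 0.999, 0.0]
wrist_force: [0.3, -1.0, -3.9]
finger_gap: 0.0243
grip_force: 48.3
```

Emit:
{"method": "carry_out", "body": {"steps": [[[0,0,0],[0,0,0.05],220],[[0,0,0],[0,0,0.1],220],[[0,0,0],[0,0,0.15],220],[[0,0,0],[0,0,0.2],220],[[0,0,0],[0,0,0.22],220],[[0,0,0],[0,0,0.25],220],[[0,0,0],[0,0,0.25],220],[[0,0,0],[0,0,0.25],220]]}}

```text
clock: 27.1
tcp_pos: [0.396, 0.3701, 0.0188]
orientation: [-0.0, 0.055, 0.999, 0.0]
wrist_force: [-4.0, -0.3, 2.9]
finger_gap: 0.0246
grip_force: 48.7
```

Emit:
{"method": "carry_out", "body": {"steps": [[[0,0,0],[0,0,0.05],220],[[0,0,0],[0,0,0.05],180],[[0,0,0],[0,0,0.05],150],[[0,0,0],[0,0,0.05],100],[[0,0,0],[0,0,0.05],0],[[0,0,0],[0,0,0.05],0],[[0,0,0],[0,0,-3],0],[[0,0,0],[0,0,-8],0]], "force": 20}}

```text
clock: 28.1
tcp_pos: [0.3948, 0.3689, 0.0976]
orientation: [-0.002, 0.055, 0.998, -0.001]
wrist_force: [0.2, 0.6, 0.2]
finger_gap: 0.0856
grip_force: 0.0
```

Emit:
{"method": "carry_out", "body": {"steps": [[[0,0,0],[0,0,-5],0],[[0,0,0],[0,0,-10],0],[[0,0,0],[3,0,-12],0],[[0,0,0],[7,0,-12],0],[[0,0,0],[11,2,-12],0],[[0,0,0],[15,5,-12],0],[[0,0,0],[15,5,-12],0],[[0,0,0],[15,5,-12],0]]}}

```text
clock: 29.1
tcp_pos: [0.2525, 0.4359, 0.2185]
orientation: [0.0, 0.054, 0.999, -0.0]
wrist_force: [0.3, 0.3, -0.3]
finger_gap: 0.0853
grip_force: 0.0
```

```bash
python3 - <<'E'
from h import *
ims=[]
for n in ['top','scene']:
    p,d=look(n); W=cloud(n,d); x,y,z=W[...,0],W[...,1],W[...,2]
    r=np.hypot(x-.468,y-.3615); 
    m=(r<.055)&(z>.046)&(z<.08)&(x>.425)
    b=blob(m); q=W[b[:,1],b[:,0]]; t=q[q[:,2]>.048]
    k=np.linalg.lstsq(np.c_[t[:,:2]-t[:,:2].mean(0),np.ones(len(t))],t[:,2],rcond=None)[0]
    print(n,len(b),'rim z',np.median(q[:,2]).round(4),'slope',k.round(3),'circle',cv2.minEnclosingCircle((t[:,:2]*1000).astype(np.float32)))
    h=(x>.27)&(x<.41)&(abs(y-.375)<.04)&(z>.02)&(z<.07); q=W[h]
    for lo in (.3,.32,.34,.36,.38): 
        g=q[(q[:,0]>lo)&(q[:,0]<lo+.02)]; print(lo,len(g),g.mean(0).round(4) if len(g) else '',np.percentile(g[:,2],95).round(4) if len(g) else '')
    ims.append(p)
A=cv2.resize(ims[0][200:320,130:290],(400,300),interpolation=3);B=cv2.resize(ims[1][140:260,190:350],(400,300),interpolation=3)
C=cv2.resize(ims[1][200:360,330:530],(400,300),interpolation=3);D=cv2.resize(ims[0][160:270,330:520],(400,300),interpolation=3)
cv2.imwrite('pics/f.png',np.vstack([np.hstack([A,B]),np.hstack([C,D])])[:,:,::-1])
s=env.get_state();print(s['tcp_pos'],s['wrist_force'])
E
```

```text
top 182 rim z 0.0522 slope [0.009 0.015 0.053] circle ((463.9803161621094, 359.5206298828125), 39.123435974121094)
0.3 61 [0.3121 0.373  0.0436] 0.0489
0.32 71 [0.3301 0.3726 0.0431] 0.0492
0.34 72 [0.35   0.3699 0.0437] 0.0486
0.36 69 [0.3699 0.3687 0.0435] 0.0493
0.38 76 [0.3898 0.3666 0.0441] 0.0486
scene 144 rim z 0.0523 slope [0.002 0.008 0.053] circle ((466.2806701660156, 360.381103515625), 39.873775482177734)
0.3 53 [0.3095 0.3723 0.0401] 0.0498
0.32 56 [0.3294 0.369  0.042 ] 0.05
0.34 47 [0.3501 0.3667 0.0416] 0.0497
0.36 50 [0.3703 0.3657 0.0413] 0.0487
0.38 47 [0.3897 0.3636 0.0426] 0.0499
[0.25323238 0.4355016  0.21843678] [-0.6582981   0.40951323 -0.75226676]
```

View pics/f.png

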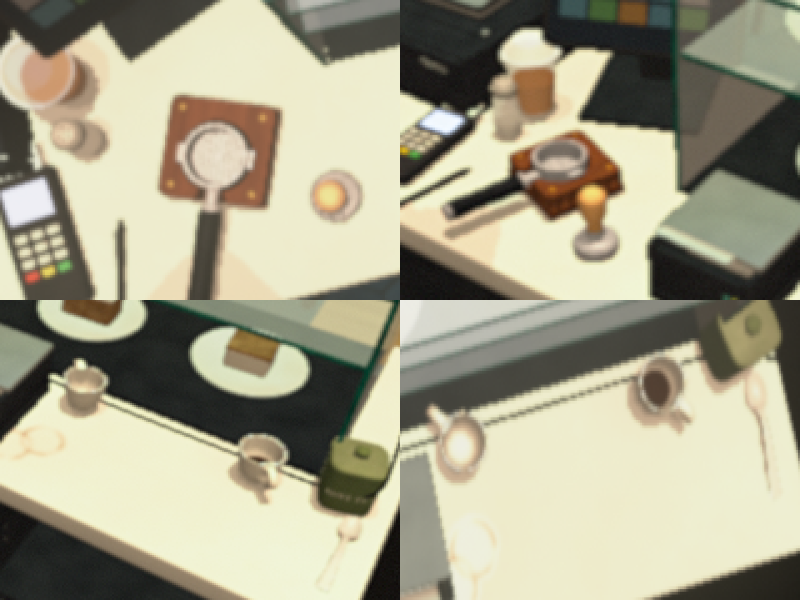

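The picture shows the portafilter seated level in the station (rim about 0.053 m, handle level at 0.049 m and out through the notch). The tamper stands upright beside the station, and the cups and shaker are undisturbed.

```bash
python3 -c "
from workcell import env
print(env.hand_in())"
```

```text
the job is handed in; nothing more can be done
None
```

The job is handed in at about 29 s: the tamper stands upright beside the station, the portafilter was turned over, laid down, released and then seated level with its handle out through the notch, and the cups and shaker look undisturbed in the final pictures (no verdict was returned).

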